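Knock the jammed press block out of a pressed-rice mould

ROBOT

A 6-joint arm with a two-finger parallel gripper is mounted at the origin on the work surface. World frame = base frame: x ahead of the robot, y to its left, z up, the work surface at z = 0. Lengths are in m, angles in rad, forces in N, time in s.
With the tool pointing down it reaches from about 0.3 to 0.825 m from the base axis. Payload 5.4 kg.
Tool frame: the origin (TCP) lies at the very end of the fingers, on their centre line; the grasp point (between the pads) lies 19 mm behind it; z points along the fingers, x is the direction in which the jaws open and shut, and the axes are right-handed (so a half turn about z gives the same grasp; the last joint's range is limited). The gripper opens to 92 mm and grips with 3 to 60 N. Pads are 20 mm wide; open, the fingers measure 128 mm over their backs; the gripper's body (75 mm by 189 mm) begins 69 mm behind the grasp point.
Start: joints at [-1.423, 0.158, 1.597, -0, 1.386, -0.21], TCP at [0.201, -0.539, 0.215] pointing down, gripper open.
Joint ranges: [-2.91, 2.91], [-0.94, 2.29], [0.18, 2.7], [-1.29, 4.43], [0.17, 2.64], [-3, 3]. Speed limits (rad/s): [2.57, 2.57, 3.14, 3.14, 3.14, 3.14].

INTERFACE

Orientations are given as a rotation vector (axis times angle).
In Python, from workcell import bot gives the robot as it stands. Calls block until the motion is done:
- bot.goto(position, orientation): joint-space move of the TCP to a pose.
- bot.line_to(position, rot=None, max_speed=0.15): straight line of the TCP; rot=None keeps the orientation; max_speed is the mean speed in m/s.
- bot.set_joints(angles): joint-space move.
- bot.set_gripper(opening, newtons=None): opening from 0.0 (shut) to 1.0 (fully open); newtons is the grip in N (None keeps the last); returns when the fingers have stopped.
- bot.hold(seconds).
- bot.inverse_kinematics(position, orientation): joint angles nearest the present ones, or None.
- bot.read_camera(name): name is "scene" or "top" or "wrist"; returns a dict with "pixels" (400x640x3 uint8, blue, green, red), "fx", "fy", "cx", "cy" (pixels), "R" (3x3) and "t" (3): a world point X has camera coordinates R X + t. Camera axes: x right, y down, z forward; pixel columns grow to the right and rows downward; lengths in m; the calibration is good to about 2 mm. The wrist camera is an equidistant fisheye: a pixel r from the principal point sees the ray r / f radians off the axis. A picture is of the moment at which its call begins. There is no depth.
A pose or a line that the arm cannot do raises bot.MotionError and nothing moves.
- bot.job_done(): hands the job in, once; it reports no verdict.
Readings, each from a call of its own:
- bot.current_clock(): time.
- bot.current_joints(): joint angles.
- bot.current_joint_vel(): joint speeds.
- bot.current_effort(): joint torques, N m.
- bot.current_ee_pos(): TCP position.
- bot.current_tool_rot(): TCP orientation.
- bot.current_contact_force(): force on the tool from outside, world axes, zero at the start.
- bot.current_ft_torque(): the same for the moment, N m.
- bot.current_opening(): opening from 0.0 (shut) to 1.0 (fully open).
Only numpy, scipy, OpenCV 4.12 (cv2) and the standard library are available. Lean on these libraries where they do the work, as an engineer would, in place of code of your own. Each camera call takes 0.05 s, during which the arm holds its last target. There are 200 camera calls.

TASK

The wooden press block has jammed in the blue rice mould on the white board: turn the mould upside down over the tray and tap its rim on the black rubber rails until the block drops into the half of the tray that already holds the wooden lid, not the half with the steel scraper. Then leave the mould standing upside down on the middle of the green mat to drain. Do not disturb the other things.

Things in the scene. Friction and masses are not known exactly. Their poses are not given: they have to be found in the camera images.
- mould_center (a point): Centre of the blue open-topped mould, 110 (x) x 60 (y) x 58 mm (z), 0.16 kg, 29 mm above its underside. z points to its open mouth: up at the start. Same both ways round, no flange. End walls (at +-x) solid, 16 mm thick; long walls 7 mm; cavity 78 x 46 x 50 mm deep. It can stand on an end face too. Grasp it across the 60 mm width, near its centre: off-centre it can swing in the fingers.
- block_center (a point): Centre of the wooden block, 72 x 42 x 36 mm, 0.08 kg, on the mould's cavity floor at the start (face 14 mm below the rim, centre 3 mm below the mould's). Rubber faces by that floor hold it with about 1.6 times its weight: turned over, it stays; each sharp stop of the mould slips it (from 0.1 m/s about 1 mm, from 0.2 m/s 3 mm; so no jerks in mid-air); after 6 mm it drops out.
- tray: Aluminium tray, fixed, 300 (x) x 222 mm (y); origin under its centre. Floor 4 mm, end walls 35 mm high. Three rubber-topped rails run along its x at y = -104, 0 and +104 mm and part it into two halves. The lid lies in one half, the scraper in the other (which varies), both near x = +85 mm; from x = -140 to +25 mm both halves are empty. Wire handles stand 25 mm out at the y sides.
- knock_bar (a point): Middle of the top of the centre rail, 55 mm above the table. The three black rails are all this high and 14 mm wide (y), with a clear gap of 90 mm: the 110 mm long mould, set across a half, comes down with each end wall about 10 mm onto a rail, and the block (72 mm) falls between. Light taps (0.1 to 0.2 m/s, ending 2 to 3 mm past contact) do; each can push the mould a few mm up in the fingers.
- lid_center (a point): Centre of the wooden lid that lies flat in one half of the tray: plate 110 (x) x 50 x 14 mm with a darker bar on top, 30 mm high in all. Marks the half for the block.
- scraper_center (a point): Centre of the steel scraper that lies flat in the other half of the tray: dark blade 100 (x) x 70 x 4 mm with a red round handle of 18 mm along one edge.
- board: White plastic chopping board, fixed, 300 mm (x) x 220 mm (y) x 12 mm thick; origin under its centre. The mould starts on it.
- mat: Green draining mat, fixed, 190 mm (x) x 150 mm (y) x 6 mm thick; origin under its centre.
- jug: White jug, bystander, 125 mm high, radius 42 mm; origin under its centre.
- bowl: Steel bowl, bystander, radius 60 mm, 50 mm high; origin under its centre.
- oil: Amber bottle, bystander, 200 mm high, radius 33 mm; origin under its centre.
- salt: Jar with a red cap, bystander, 80 mm high, radius 30 mm; origin under its centre.
- brush: Wooden brush, bystander, about 180 mm long, lying on the table on the robot's side of the board; origin under its middle.

How it is judged:
By the outcome, as a careful person would: the job done as asked, in the order asked, and still so for the second after the job is handed in, with the robot touching nothing.
It also fails if it takes over 64 s, if anything falls off the work surface, if the arm or the gripper's body presses on something with over 40 N, if the wrist force passes 120 N, or if a joint passes its speed limit or range.

## Working session

There is one attempt and no reset: what is moved stays moved. The work goes in short steps, each a Python script; the robot and the scene stay as the last script left them, time stands still between calls to the robot, and variables do not carry over. Pictures are saved under pics/ and viewed, about 8 in all and at most 12, crops included, and the job is handed in when it is done.

```bash
mkdir -p pics
python3 - <<'E'
from workcell import bot
import cv2,pickle
for n in("top","scene"):
    c=bot.read_camera(n); cv2.imwrite(f"pics/{n}0.png",c["pixels"]); pickle.dump(c,open(f"{n}0.pkl","wb"))
    print(n,c["fx"],c["cx"],c["cy"],c["R"],c["t"])
print(bot.current_clock(),bot.current_tool_rot())
E
```

```text
top 503.51688708670054 319.31016136545264 203.32808991832874 [[ 0.02912829 -0.99948089  0.01376587]
 [-0.98965213 -0.03077212 -0.14014896]
 [ 0.14049981 -0.00954112 -0.99003473]] [-0.0809471   0.54890694  1.15507066]
scene 382.9559070610447 317.70609696252956 204.90198729745302 [[ 0.40450193  0.91451891  0.00577559]
 [ 0.57244845 -0.24826513 -0.78145198]
 [-0.71321873  0.31940506 -0.62393866]] [-0.15698818 -0.27645991  1.32681987]
0.1 [-2.58023934e+00  1.79000544e+00  1.79342890e-03]
```

View pics/top0.png

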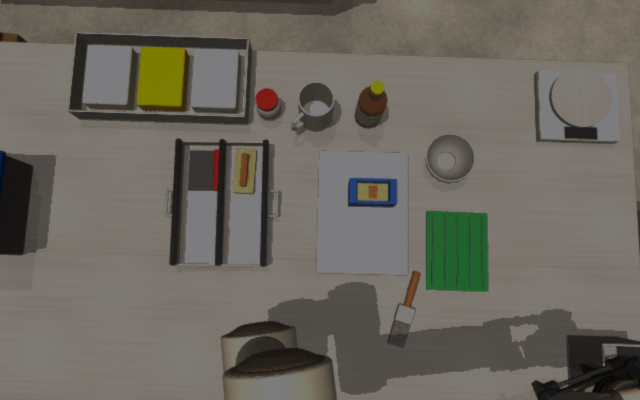

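View pics/scene0.png

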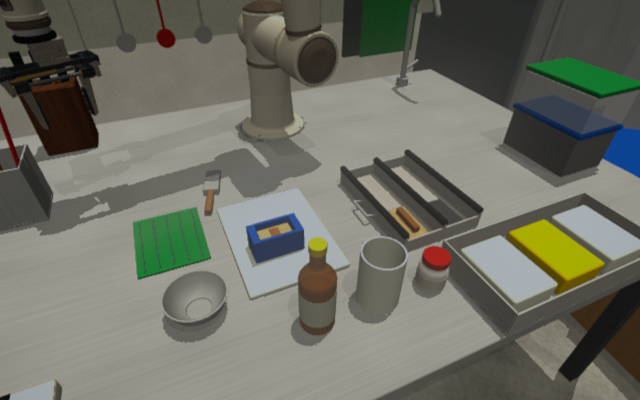

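The top view shows the tray at columns 172–270, rows 140–266. The lid is in its right half (245,170) and the scraper in its left (205,170). The mould is at (373,192) with its long axis along the image columns (world y), and the mat is at (457,250).

```bash
cat > h.py <<'E'
import numpy as np, cv2, pickle
from scipy.spatial.transform import Rotation as Ro
def unproj(c,uv,z):
    R,t=np.array(c["R"]),np.array(c["t"]); uv=np.atleast_2d(uv)
    d=np.c_[(uv[:,0]-c["cx"])/c["fx"],(uv[:,1]-c["cy"])/c["fy"],np.ones(len(uv))]@R
    C=-R.T@t; return C+d*((z-C[2])/d[:,2])[:,None]
def mask(c,lo,hi,box):
    m=cv2.inRange(cv2.cvtColor(c["pixels"],cv2.COLOR_BGR2HSV),lo,hi); k=np.zeros_like(m)
    u0,v0,u1,v1=box; k[v0:v1,u0:u1]=m[v0:v1,u0:u1]; return k
def pts(m): return np.argwhere(m)[:,::-1].astype(float)
def rect(c,m,z):
    p=unproj(c,pts(m),z)[:,:2].astype(np.float32); r=cv2.minAreaRect(p*1000); return r
E
python3 - <<'E'
from h import *
from workcell import bot
c=pickle.load(open("top0.pkl","rb"))
print("cam",-np.array(c["R"]).T@c["t"])
print("mould@70",rect(c,mask(c,(105,100,40),(130,255,255),(335,165,410,220)),.070))
print("mat",rect(c,mask(c,(45,100,40),(80,255,255),(415,200,500,300)),.006))
m=mask(c,(0,0,60),(180,80,255),(310,145,415,280)); print("board",rect(c,cv2.morphologyEx(m,cv2.MORPH_OPEN,np.ones((5,5))),.012))
for n,b in dict(L=(168,138,186,270),C=(213,145,227,262),R=(258,138,272,270)).items():
    m=mask(c,(0,0,0),(180,255,42),b); p=unproj(c,pts(m),.055)
    print(n,len(p),rect(c,m,.055),np.polyfit(p[:,0],p[:,1],1),p[:,:2].mean(0))
for n,uv,z in (("lid",(245,170),.03),("scr",(205,170),.01),("oil",(370,118),0),("jug",(316,122),0),("bowl",(450,170),0),("brush",(404,310),.01),("salt",(268,110),0)): print(n,unproj(c,uv,z)[0].round(3))
im=cv2.resize(c["pixels"][130:300,160:500],None,fx=2.3,fy=2.3,interpolation=cv2.INTER_CUBIC); cv2.imwrite("pics/crop.png",cv2.convertScaleAbs(im,alpha=1.8))
# IK test
def rot(yaw,p,s): # tool dir: in plane of direction f(yaw), pitched p down, sign s along +-f; jaw axis x horizontal
    f=np.array([np.cos(yaw),np.sin(yaw),0]); z=s*np.cos(p)*f+np.array([0,0,-np.sin(p)]); x=np.cross(f,[0,0,1.]); y=np.cross(z,x); return np.c_[x,y,z]
for y in(-.1,.2):
  for p in (30,45,60):
    for s in(1,-1):
      for g in(1,-1):
        M=rot(np.pi/2,np.radians(p),s); M=M@np.diag([g,g,1.])
        q=bot.inverse_kinematics(np.array([.5,y,.1])+M[:,2]*.019,Ro.from_matrix(M).as_rotvec()); print(y,p,s,g,None if q is None else np.round(q,2))
E
```

```text
cam [ 0.38329756 -0.05299338  1.22160312]
mould@70 ((578.5090942382812, -186.9130859375), (63.69854736328125, 109.62163543701172), 1.1953738927841187)
mat ((451.06744384765625, -399.63763427734375), (147.4805908203125, 187.65830993652344), 89.26422882080078)
board ((540.0262451171875, -171.19277954101562), (327.7322082519531, 257.20465087890625), 1.81778883934021)
L 877 ((545.350341796875, 269.74237060546875), (294.71356201171875, 17.726430892944336), 0.857778012752533) [0.01726586 0.26028362] [0.54574525 0.26970638]
C 713 ((544.69091796875, 166.7780303955078), (273.6268005371094, 15.000652313232422), 1.4502291679382324) [0.02063948 0.15560085] [0.54312813 0.16681074]
R 623 ((549.4031982421875, 64.48921966552734), (295.2562561035156, 12.064987182617188), 1.3286551237106323) [0.02276114 0.05212547] [0.54633718 0.06456073]
lid [0.628 0.117 0.03 ]
scr [0.629 0.217 0.01 ]
oil [ 0.777 -0.186  0.   ]
jug [ 0.762 -0.05   0.   ]
bowl [ 0.65  -0.387  0.   ]
brush [ 0.307 -0.272  0.01 ]
salt [0.789 0.071 0.   ]
-0.1 30 1 1 [-0.82  0.63  1.61  0.64  1.76 -0.99]
-0.1 30 1 -1 [-0.82  0.63  1.61  
[... 428 characters left out ...]
.1 60 -1 1 [-0.14  0.19  1.94 -0.62  1.03  0.19]
-0.1 60 -1 -1 [-0.14  0.19  1.94 -0.62  1.03 -2.95]
0.2 30 1 1 [-0.36  0.41  1.94  0.96  1.44 -0.84]
0.2 30 1 -1 [-0.36  0.41  1.94  0.96  1.44  2.3 ]
0.2 30 -1 1 [ 0.57  0.76  1.4  -0.82  1.68  0.79]
0.2 30 -1 -1 [ 0.57  0.76  1.4  -0.82  1.68 -2.35]
0.2 45 1 1 [-0.27  0.27  1.96  0.79  1.28 -0.65]
0.2 45 1 -1 [-0.27  0.27  1.96  0.79  1.28  2.49]
0.2 45 -1 1 [ 0.51  0.59  1.51 -0.67  1.51  0.71]
0.2 45 -1 -1 [ 0.51  0.59  1.51 -0.67  1.51 -2.43]
0.2 60 1 1 [-0.14  0.19  1.94  0.57  1.16 -0.41]
0.2 60 1 -1 [-0.14  0.19  1.94  0.57  1.16  2.73]
0.2 60 -1 1 [ 0.42  0.44  1.62 -0.49  1.34  0.59]
0.2 60 -1 -1 [ 0.42  0.44  1.62 -0.49  1.34 -2.55]
```

View pics/crop.png

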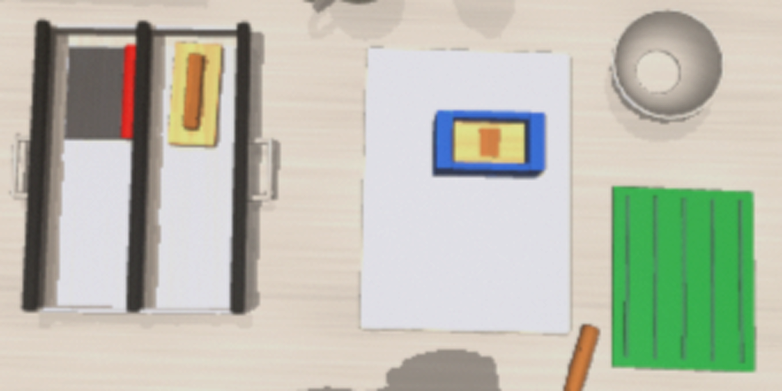

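```bash
cat >> h.py <<'E'
from workcell import bot
def M(phi,yaw=0.02):
    p=np.radians(phi); z=np.array([0,np.sin(p),-np.cos(p)]); x=np.array([1.,0,0]); m=np.c_[x,np.cross(z,x),z]
    return Ro.from_euler("z",yaw).as_matrix()@m
def pose(g,phi,yaw=0.02,back=0):  # grasp point -> TCP pos, rotvec
    m=M(phi,yaw); return np.array(g)+m[:,2]*(.019-back), Ro.from_matrix(m).as_rotvec()
def grasp_pt(): return np.array(bot.current_ee_pos())-Ro.from_rotvec(bot.current_tool_rot()).as_matrix()[:,2]*.019
def st(s=""): print(s,"t",round(bot.current_clock(),2),"gp",grasp_pt().round(4),"F",np.round(bot.current_contact_force(),2),"op",round(bot.current_opening(),3))
E
cat > s1.py <<'E'
from h import *
P=(.580,-.187,.042)
for g,phi in ((P,45),((.56,-.16,.1),0),((.56,-.16,.068),-45),((.56,-.16,.068),45),((.545,-.03,.25),0),((.50,.114,.084),-45),((.45,-.4,.035),-45),((.45,-.4,.035),45)):
    for b in (0,.14):
        q=bot.inverse_kinematics(*pose(g,phi,.02,b)); print(g,phi,b,None if q is None else np.round(q,2))
bot.goto(*pose(P,45,.02,.14)); st("pre")
c=bot.read_camera("wrist"); cv2.imwrite("pics/w1.png",c["pixels"])
bot.line_to(pose(P,45)[0],max_speed=.12); st("at")
bot.set_gripper(0.0,45); st("grip")
bot.line_to(pose((P[0],P[1],.16),45)[0],max_speed=.08); st("up")
c=bot.read_camera("wrist"); cv2.imwrite("pics/w2.png",c["pixels"])
c=bot.read_camera("scene"); cv2.imwrite("pics/s2.png",c["pixels"])
E
python3 s1.py; python3 -c "
import cv2,numpy as np
cv2.imwrite('pics/m1.png',np.hstack([cv2.imread('pics/w1.png')[:,120:520],cv2.imread('pics/w2.png')[:,120:520]]))"
```

```text
(0.58, -0.187, 0.042) 45 0 [-0.77  0.81  1.31  0.52  1.64 -0.92]
(0.58, -0.187, 0.042) 45 0.14 [-0.86  0.82  1.06  0.49  1.88 -0.88]
(0.56, -0.16, 0.1) 0 0 [-0.49  0.31  1.69 -0.    1.14 -0.51]
(0.56, -0.16, 0.1) 0 0.14 [-0.49  0.17  1.57 -0.    1.4  -0.51]
(0.56, -0.16, 0.068) -45 0 [-0.12  0.46  1.79 -0.96  1.03  0.44]
(0.56, -0.16, 0.068) -45 0.14 [ 0.06  0.33  1.72 -0.83  1.26  0.38]
(0.56, -0.16, 0.068) 45 0 [-0.76  0.7   1.42  0.53  1.63 -0.92]
(0.56, -0.16, 0.068) 45 0.14 [-0.86  0.71  1.18  0.49  1.87 -0.89]
(0.545, -0.03, 0.25) 0 0 [-0.28  0.07  1.66 -0.    1.41 -0.3 ]
(0.545, -0.03, 0.25) 0 0.14 [-0.28  0.03  1.43 -0.    1.68 -0.3 ]
(0.5, 0.114, 0.084) -45 0 [ 0.38  0.5   1.68 -0.74  1.37  0.67]
(0.5, 0.114, 0.084) -45 0.14 [ 0.53  0.49  1.48 -0.67  1.62  0.63]
(0.45, -0.4, 0.035) -45 0 [-0.65  0.38  2.   -1.27  0.62  0.36]
(0.45, -0.4, 0.035) -45 0.14 [-0.46  0.09  2.08 -1.01  0.84  0.18]
(0.45, -0.4, 0.035) 45 0 [-1.09  0.94  1.09  0.33  1.82 -1.15]
(0.45, -0.4, 0.035) 45 0.14 [-1.14  1.06  0.69  0.33  2.11 -1.1 ]
pre t 1.8 gp [ 0.5816 -0.2872  0.1418] F [-0.62 -0.   -0.68] op 0.998
at t 3.17 gp [ 0.5804 -0.1879  0.0426] F [-0.47 -0.6   0.16] op 1.002
grip t 3.75 gp [ 0.5802 -0.1871  0.0421] F [ 0.39 -0.09  0.19] op 0.65
up t 5.38 gp [ 0.5798 -0.1868  0.1594] F [ 0.41 -0.35 -1.28] op 0.651
```

View pics/m1.png

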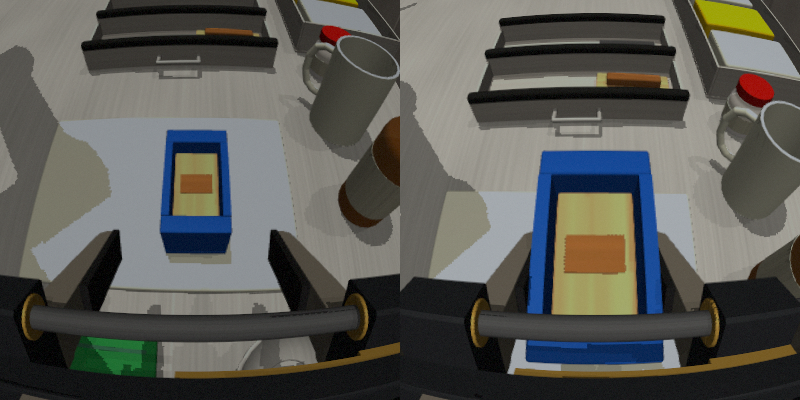

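View pics/s2.png

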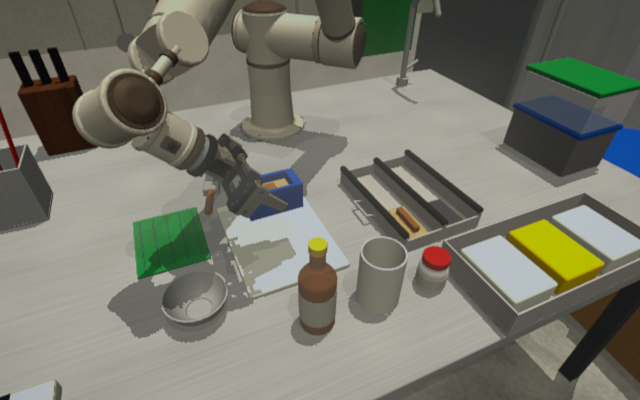

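The mould is held level and near its centre, with the block still seated. Next I stand it on its end face and regrasp it from the underside.

```bash
cat > s2.py <<'E'
from h import *
S=np.array([.56,-.16,.068])
for g,phi,b in ((S,65,0),(S,65,.13),((.50,.114,.084),-25,0),((.45,-.4,.035),-25,0),((.45,-.4,.035),-25,.14)):
    q=bot.inverse_kinematics(*pose(g,phi,.02,b)); print(g,phi,b,None if q is None else np.round(q,2))
bot.line_to(*pose((.57,-.17,.20),0),max_speed=.06); st("vert")
bot.line_to(*pose((.56,-.16,.17),-45),max_speed=.06); st("tilt")
bot.line_to(pose((.56,-.16,.078),-45)[0],max_speed=.08); bot.hold(.1)
f0=bot.current_contact_force()[2]; z=.078
while z>.062:
    z-=.0015; bot.line_to(pose((.56,-.16,z),-45)[0],max_speed=.03)
    f=bot.current_contact_force()[2]-f0
    if f>2.5: break
st(f"down z={z:.4f} df={f:.2f}")
c=bot.read_camera("scene"); cv2.imwrite("pics/s3.png",c["pixels"])
E
python3 s2.py
```

```text
[ 0.56  -0.16   0.068] 65 0 [-0.82  0.91  1.27  0.69  1.89 -0.96]
[ 0.56  -0.16   0.068] 65 0.13 [-0.92  1.01  0.97  0.66  2.1  -0.9 ]
(0.5, 0.114, 0.084) -25 0 [ 0.23  0.31  1.8  -0.46  1.17  0.43]
(0.45, -0.4, 0.035) -25 0 [-0.78  0.33  1.89 -0.5   0.66 -0.44]
(0.45, -0.4, 0.035) -25 0.14 [-0.69  0.05  1.92 -0.42  0.92 -0.5 ]
vert t 6.41 gp [ 0.5697 -0.1701  0.1995] F [-0.76 -0.17 -2.99] op 0.647
tilt t 7.34 gp [ 0.5604 -0.1608  0.1702] F [ 0.81 -0.37 -2.71] op 0.654
down z=0.0660 df=3.56 t 10.74 gp [ 0.5604 -0.1601  0.0666] F [-0.55  1.    1.76] op 0.649
```

View pics/s3.png

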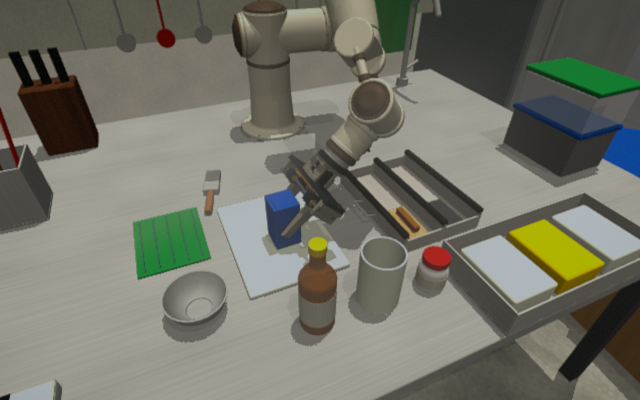

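```bash
cat > s3.py <<'E'
from h import *
S=np.array([.56,-.16,.0675])
bot.set_gripper(1.0); st("open")
bot.line_to(pose(S,-45,.02,.12)[0],max_speed=.15)
bot.line_to(*pose(S+[0,0,.19],0),max_speed=.2)
bot.line_to(*pose(S,65,.02,.13),max_speed=.2); st("behind")
c=bot.read_camera("wrist"); cv2.imwrite("pics/w4.png",c["pixels"])
bot.line_to(pose(S,65)[0],max_speed=.12)
bot.set_gripper(0.0,45); st("grip")
bot.line_to(pose((.56,-.16,.17),65)[0],max_speed=.08); st("up")
bot.line_to(*pose((.55,-.10,.20),20),max_speed=.09); st()
bot.line_to(*pose((.53,-.04,.20),-25),max_speed=.09); st()
bot.line_to(pose((.50,.114,.16),-25)[0],max_speed=.12); bot.line_to(pose((.50,.114,.11),-25)[0],max_speed=.08);bot.hold(.2); st("over tray")
for n in("wrist","scene","top"):
    c=bot.read_camera(n); cv2.imwrite(f"pics/{n}5.png",c["pixels"]); pickle.dump(c,open(n+"5.pkl","wb"))
a=cv2.imread("pics/wrist5.png")[:,120:520]; b=cv2.resize(cv2.imread("pics/scene5.png")[130:270,290:430],(400,400))
cv2.imwrite("pics/m5.png",cv2.convertScaleAbs(np.hstack([a,b]),alpha=1.5))
E
python3 s3.py
```

```text
open t 11.43 gp [ 0.56  -0.16   0.066] F [-0.27 -0.38 -0.8 ] op 0.996
behind t 14.62 gp [ 0.563  -0.2771  0.1234] F [0.06 0.86 0.39] op 0.998
grip t 16.49 gp [ 0.5601 -0.1601  0.0675] F [-0.03 -1.45  0.43] op 0.647
up t 17.93 gp [ 0.5598 -0.1598  0.1694] F [ 0.07  0.19 -1.98] op 0.655
 t 18.86 gp [ 0.5495 -0.1003  0.1992] F [-0.6   0.11 -2.78] op 0.65
 t 19.79 gp [ 0.5301 -0.0408  0.1996] F [ 0.76 -0.1  -2.69] op 0.653
over tray t 22.27 gp [0.5005 0.1141 0.1106] F [-0.16  0.66 -2.66] op 0.65
```

View pics/m5.png

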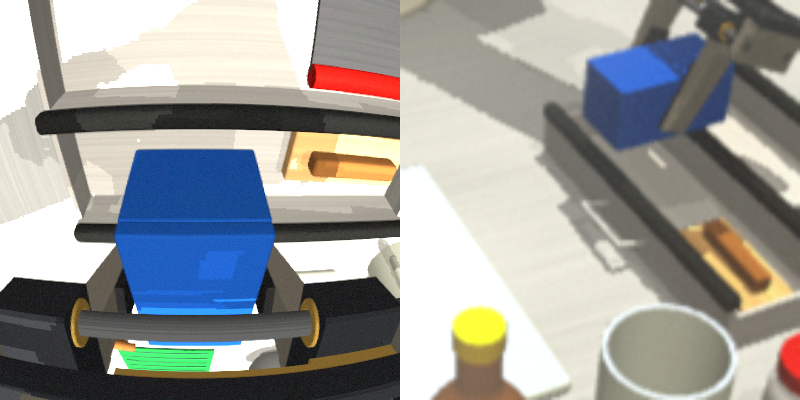

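The mould is inverted over the lid half. I'll check its alignment with the rails by overlaying the predicted geometry on the wrist view.

```bash
cat > ov.py <<'E'
from h import *
c=pickle.load(open("wrist5.pkl","rb")); R,t=np.array(c["R"]),np.array(c["t"])
def pr(X):
    p=R@np.array(X)+t; r=np.hypot(p[0],p[1]); th=np.arctan2(r,p[2]); return (c["cx"]+c["fx"]*th*p[0]/r, c["cy"]+c["fy"]*th*p[1]/r)
im=cv2.resize(cv2.convertScaleAbs(c["pixels"][60:360,150:510],alpha=1.5),None,fx=2,fy=2)
def ln(A,B,col):
    P=[pr(np.array(A)+(np.array(B)-A)*s) for s in np.linspace(0,1,30)]
    cv2.polylines(im,[np.int32([((u-150)*2,(v-60)*2) for u,v in P])],False,col,1)
g=np.array([.5005,.1141,.1106]); Y=Ro.from_euler("z",.02).as_matrix()
for z in(.029,-.029):
    k=[g+Y@np.array([sx*.03,sy*.055,z]) for sx,sy in((1,1),(1,-1),(-1,-1),(-1,1),(1,1))]
    for a,b in zip(k,k[1:]): ln(a,b,(0,255,255) if z>0 else (255,0,255))
for o in(-.007,.007):
    for y0 in(.1556,.0521): ln((.40,y0+.0205*.4+o,.055),(.69,y0+.0205*.69+o,.055),(0,255,0))
print("cam pos",-R.T@t,"axis",R[2]); cv2.imwrite("pics/ov5.png",im)
E
python3 ov.py
```

```text
cam pos [0.4975596  0.25228072 0.21300599] axis [ 0.01329375 -0.66726333 -0.74470325]
```

View pics/ov5.png

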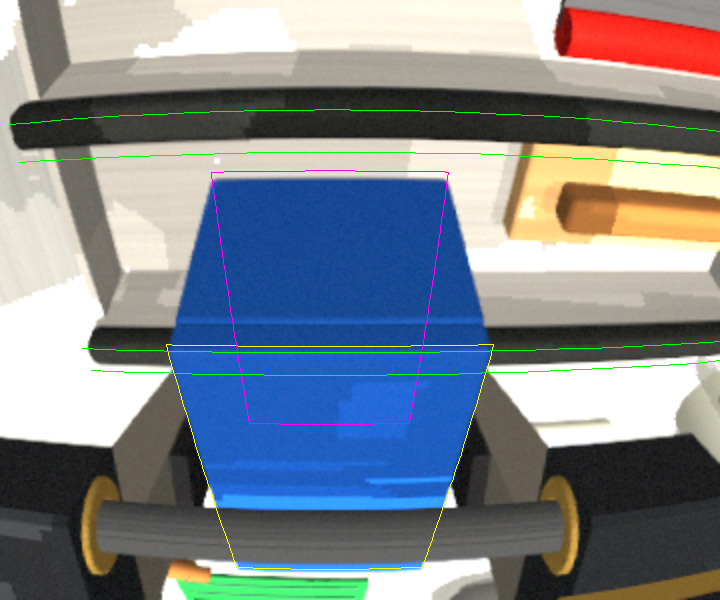

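```bash
cat > s4.py <<'E'
from h import *
import sys
G=np.array([.50,.118,.0]); zlo=float(sys.argv[1]); v=float(sys.argv[2]); n=int(sys.argv[3])
def z(h,s): bot.line_to(pose(G+[0,0,h],-25)[0],max_speed=s)
def w():
    bot.hold(.15); return np.mean([bot.current_contact_force()[2] for _ in range(1)]+[ (bot.hold(.03),bot.current_contact_force()[2])[1] for _ in range(6)])
z(.10,.06); st(f"w {w():.2f}")
for i in range(n):
    z(zlo+.016,.08); z(zlo,v); f=bot.current_contact_force(); print("tap",np.round(f,1),grasp_pt().round(4))
    z(zlo+.016,.08); print(f"w {w():.2f}")
st()
c=bot.read_camera("wrist"); cv2.imwrite("pics/w%d.png"%int(10*bot.current_clock()),c["pixels"]); cv2.imwrite("pics/wl.png",c["pixels"])
c=bot.read_camera("scene"); cv2.imwrite("pics/sl.png",c["pixels"])
a=cv2.imread("pics/wl.png")[:,120:520]; b=cv2.resize(cv2.imread("pics/sl.png")[130:270,290:430],(400,400))
cv2.imwrite("pics/m%d.png"%int(10*bot.current_clock()),cv2.convertScaleAbs(np.hstack([a,b]),alpha=1.5)); print("pic",int(10*bot.current_clock()))
E
python3 s4.py .082 .1 2
```

```text
w -2.23 t 23.1 gp [0.5001 0.118  0.1002] F [-0.4   0.55 -2.42] op 0.648
tap [2.  1.1 2. ] [0.5012 0.1182 0.0824]
w -2.35
tap [ 1.2  1.6 -0.8] [0.5005 0.1182 0.0819]
w -2.66
 t 25.62 gp [0.4998 0.1179 0.0977] F [-0.34  0.12 -2.14] op 0.65
pic 257
```

```bash
python3 s4.py .079 .16 3
```

```text
w -2.53 t 26.32 gp [0.5   0.118 0.1  ] F [ 0.38  0.06 -2.62] op 0.645
tap [3.6 1.5 3.3] [0.5019 0.1183 0.0802]
w -1.51
tap [2.4 0.1 0.2] [0.5008 0.1182 0.0794]
w -1.85
tap [ 0.8  0.1 -1. ] [0.5002 0.1181 0.0789]
w -1.75
 t 29.92 gp [0.4998 0.1179 0.0947] F [ 0.12  0.23 -2.02] op 0.65
pic 300
```

Weight fell by about 0.8 N after the first of these taps, so the block has probably dropped. I'll look.

View pics/m300.png

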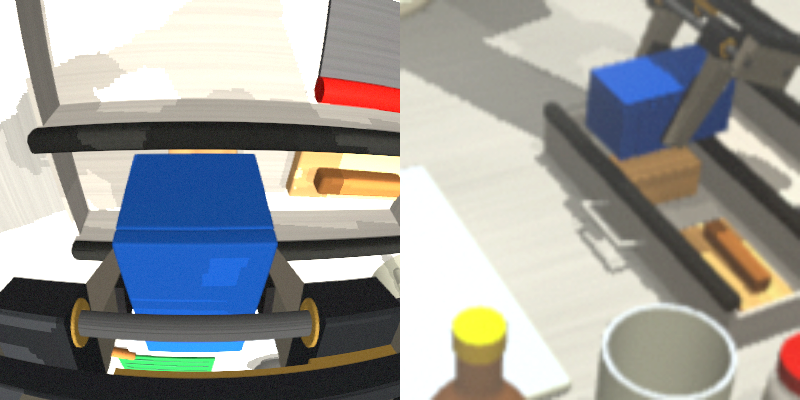

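The block lies on the tray floor in the lid half. Now I take the mould to the mat.

```bash
cat > s5.py <<'E'
from h import *
bot.line_to(pose((.50,.118,.20),-25)[0],max_speed=.12)
bot.goto(*pose((.451,-.400,.15),-25,0)); st("over mat")
def z(h,s): bot.line_to(pose((.451,-.400,h),-25,0)[0],max_speed=s)
z(.045,.1); bot.hold(.2); f0=np.mean([(bot.hold(.03),bot.current_contact_force()[2])[1] for _ in range(5)]); h=.045
while h>.0285:
    h-=.0015; z(h,.03); f=bot.current_contact_force()[2]-f0
    if f>2.5: break
st(f"down h={h:.4f} df={f:.2f}")
c=bot.read_camera("scene"); cv2.imwrite("pics/s6.png",c["pixels"][100:300,60:360])
E
python3 s5.py; python3 -c "
import cv2;cv2.imwrite('pics/s6b.png',cv2.resize(cv2.imread('pics/s6.png'),None,fx=2.5,fy=2.5))"
```

```text
over mat t 32.93 gp [ 0.4516 -0.3993  0.15  ] F [-0.17 -0.67 -1.03] op 0.65
down h=0.0285 df=9.24 t 37.25 gp [ 0.4514 -0.4005  0.0298] F [-3.19  3.53  7.69] op 0.648
```

View pics/s6b.png

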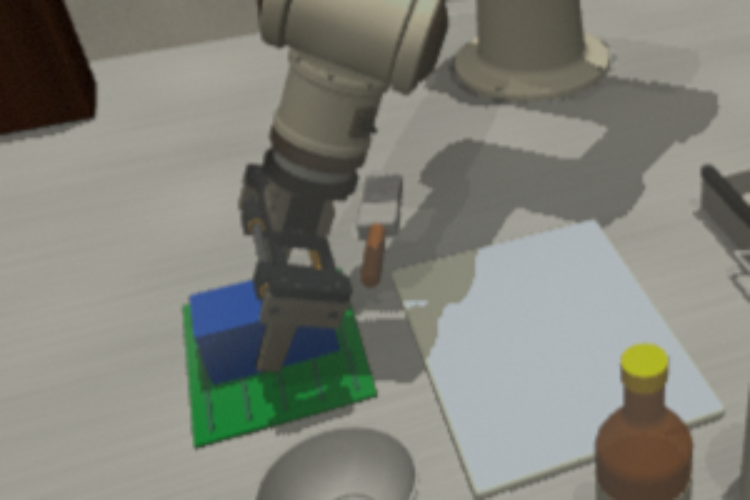

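```bash
cat > s6.py <<'E'
from h import *
G=(.451,-.400,.0298)
bot.line_to(pose((.451,-.400,.0305),-25,0)[0],max_speed=.03)
bot.set_gripper(1.0); st("open")
bot.line_to(pose(G,-25,0,.13)[0],max_speed=.12)
bot.line_to(*pose((.35,-.20,.30),0,0),max_speed=.25); st("clear")
c=bot.read_camera("top"); pickle.dump(c,open("top7.pkl","wb")); s=bot.read_camera("scene")["pixels"]
m=mask(c,(105,100,40),(130,255,255),(400,190,510,310)); print("mould@64",rect(c,m,.064))
a=cv2.resize(c["pixels"][130:320,160:510],None,fx=1.1*2,fy=2.2)
b=cv2.resize(s[120:270,110:500],(a.shape[1],int(150*a.shape[1]/390)))
o=cv2.convertScaleAbs(np.vstack([a,b]),alpha=1.4); k=600/o.shape[0]; cv2.imwrite("pics/f7.png",cv2.resize(o,None,fx=min(1,k),fy=min(1,k)))
E
python3 s6.py
```

```text
open t 38.18 gp [ 0.451  -0.4     0.0305] F [-0.47  0.18 -0.84] op 0.997
clear t 40.51 gp [ 0.3499 -0.2     0.2991] F [ 0.3  -0.01 -0.39] op 1.001
mould@64 ((450.28460693359375, -394.6417236328125), (59.16788864135742, 118.2942123413086), 0.018980232998728752)
```

View pics/f7.png

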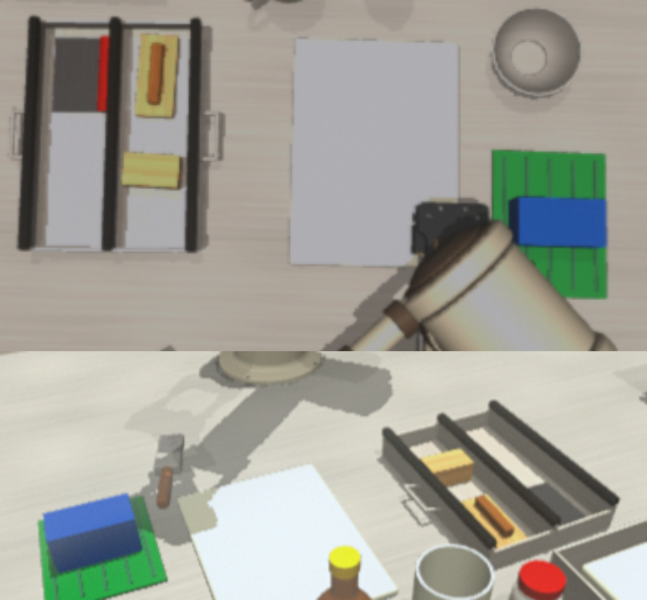

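```bash
python3 -c "
from h import *
st(); bot.job_done()"
```

```text
t 40.61 gp [ 0.3499 -0.1998  0.2989] F [-0.4   0.24  0.51] op 0.998
the job is handed in; nothing more can be done
```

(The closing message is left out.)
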